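Switch on the lamp test station

TASK

Get the lamp test station ready and switch it on: first take the spray can that stands in the door's way and stand it upright, whole base, on the round cork mat, then push the cabinet door fully shut until it clicks home on its catch. Then slide the steel lock bar fully across in front of the shut door, which frees the main lever under its other end, and swing that lever up and over to its end stop. Let go of everything and leave the brass canopy, bottle and jar where they stand.

Things in the scene. Friction and masses are not known exactly. Their poses are not given: they have to be found in the camera images.
- station: Fixed grey steel test station (mm). Origin on the table; own x from front to back (front faces the robot), y left, z up. Left part: cabinet, x -80..80, y -8..196, clear roof at z 162. Right part: switch unit, x -135..80, y -170..-10, flat top z 80; on it the lever between two cheeks (to z 122, x -70..-20, y -132..-78) and, in front, the lock bar on two low guides.
- door_hinge (a point): Point on the door's vertical hinge axis, at station (-88, +190, 80) mm; fixed. Same axes as the station.
- door (a joint): Door angle, rad: 0 shut, starts 1.15..1.75, grows as it swings out to the front (clockwise from above), stop 1.9. Panel 180 mm hinge to free edge, 14 thick (hinge mid-thickness), z 8 to 156. At angle a it runs from the hinge along station (-sin a, -cos a). Stays where left (0.04 N m friction). In the last 0.09 rad it must be pushed over a sprung nub (about 5 N at the edge), then sits at 0..0.015.
- door_face (a point): Point on the door's outer face (the one to push), 120 mm from the hinge, 110 mm above the table. Axes turn with the door: own -x is the outward normal, own -y points to the free edge. Shut, this face lies at station x -95. A small pull (10 mm deep, 14 wide, top at z 60) stands on it 155 mm from the hinge.
- bar (a joint): Lock bar travel, m: starts 0..0.006, slides along station +y (left) to its stop at 0.060; 1.5 N friction, stays where left. Below about 0.03 its right end lies just over the lever's shaft, which cannot rise; fully across, its left end stands in front of the shut door's free edge (or bars the way of an open door). Steel, 123 mm long, 24 high (z 124..148), 12 thick, at station x -115.
- bar_tab (a point): Centre of the graspable part of the upright tab on the lock bar, at station (-115, -40 + travel, 186) mm. The tab is 14 mm in x, 24 mm in y and ends at z 206, rising from the bar's top at z 148. Axes as the station's; moves with the bar.
- lever (a joint): Main lever angle, rad: 0 = off, pointing to the front (station -x) and 0.2 rad above level; grows as it swings up and back about station +y; stop at 1.5 = on, 1.7 rad above front level, just past upright. While locked by the bar it moves at most about 0.1. Friction 0.2 N m (lifting takes about 3.5 N at the ball), stays where left.
- lever_ball (a point): Centre of the black ball grip, 34 mm diameter, turning freely about station y on the end of the lever's 14 mm shaft, 130 mm from the pivot; when off it is at station (-177, -105, 126) mm, when on at about (-33, -105, 229).
- lever_pivot (a point): The lever's pivot, fixed at station (-50, -105, 100) mm; the axis is the station's y.
- can_mid (a point): Centre (75 mm above its base) of the loose spray can, aluminium with a blue band and grey cap, 52 mm diameter up to 118 mm, cap 36 mm diameter, 150 mm tall, about 0.26 kg; it stands in the door's sweep, in front of the cabinet.
- mat_top (a point): Centre of the top of the round cork mat, 120 mm diameter, 8 mm thick, fixed flat on the table.
- canopy: Loose brass ceiling canopy, 100 mm diameter, 50 mm high, standing in front of the station or to its right front; origin under its centre. Leave alone.
- bottle: Loose amber bottle, 64 mm diameter, 190 mm tall, to the left of the door; origin under its centre. Leave alone.
- jar: Loose glass jar, 70 mm diameter, 100 mm tall, to the right of the station; origin under its centre. Leave alone.

How it is judged (in metres and radians):
On the way, in this order (a step that is already met when the one before it is completed fails the run):
1. the can stands upright on the mat, let go (horizontal distance between can_mid and mat_top below 0.036 m and angle between can_mid's own z axis and vertical below 0.12 rad and z of can_mid in the frame of mat_top below 0.08 m and contact force between the fingers and can below 0.3 N and linear speed of can below 0.02 m/s), for 0.2 s.
2. the door is seated on its catch (value of joint door below 0.025 rad), for 0.2 s.
3. the lock bar is fully across, with the door shut (value of joint bar above 0.05 m and value of joint door below 0.025 rad), for 0.2 s.
4. the lever is over at its end stop (value of joint lever above 1.4 rad), for 0.2 s.
At the end, for the whole second after the job is handed in: The can stands on the cork mat (axis within 36 mm of the mat's centre, within 0.12 rad of upright), the door is seated (angle under 0.025 rad), the lock bar is across (over 50 mm), the lever is over (above 1.4 rad), everything let go and at rest (all of step 3 and horizontal distance between can_mid and mat_top below 0.036 m and angle between can_mid's own z axis and vertical below 0.12 rad and z of can_mid in the frame of mat_top below 0.08 m and value of joint lever above 1.4 rad and linear speed of can below 0.02 m/s and velocity of joint lever below 0.05 rad/s); the robot touches nothing.
It fails at once if the can tips over (angle between can_mid's own z axis and vertical above 0.6 rad).
It fails at once if the canopy is shifted by more than 40 mm (distance of canopy from where it was at the start of the episode above 0.04 m).
It fails at once if the bottle is shifted by more than 40 mm (distance of bottle from where it was at the start of the episode above 0.04 m).
It fails at once if the jar is shifted by more than 40 mm (distance of jar from where it was at the start of the episode above 0.04 m).
It also fails if it takes over 72 s, if anything falls off the work surface, if the arm or the gripper's body presses on something with over 40 N, if the wrist force passes 120 N, or if a joint passes its speed limit or range.

ROBOT

A 6-joint arm with a two-finger parallel gripper is mounted at the origin on the work surface. World frame = base frame: x ahead of the robot, y to its left, z up, the work surface at z = 0. Lengths are in mm, angles in rad, forces in N, time in s.
With the tool pointing down it reaches from about 375 to 925 mm from the base axis. Payload 5.7 kg.
Tool frame: the origin (TCP) lies at the very end of the fingers, on their centre line; the grasp point (between the pads) lies 19 mm behind it; z points along the fingers, y is the direction in which the jaws open and shut (so a half turn about z gives the same grasp; the last joint's range is limited). The gripper opens to 88 mm and grips with 3 to 60 N. Pads are 20 mm wide; open, the fingers measure 115 mm over their backs; the gripper's body (75 mm by 178 mm) begins 61 mm behind the grasp point.
Start: joints at [-1.286, 0.359, 1.51, -0, 1.272, -0.115], TCP at [233.522, -552.657, 222.623] pointing down, gripper open.
Joint ranges: [-2.97, 2.97], [-1.01, 2.36], [0.21, 2.38], [-0.96, 4.11], [0.2, 2.71], [-2.98, 2.98]. Speed limits (rad/s): [2.39, 2.39, 3.14, 3.14, 3.14, 3.14].

INTERFACE

Orientations are given as a unit quaternion [x, y, z, w].
In Python, from bench import robot gives the robot as it stands. The module is installed in compiled form; this text tells all that it offers.
- The arm moves only by the tool apply_moves, never from a script. Its argument "increments" is text: rows parted by semicolons, each of 7 numbers parted by spaces: the finger opening in mm, from 0 to 87.8, then the shift along the tool's x, y, z in mm, then the turn, a rotation vector about the tool's x, y, z in degrees. A call has 1 to 20 rows; each row is the pose to reach, as a shift and turn from the pose commanded when the call began, along the tool's axes at that moment; what a row does not reach only later rows make up. A row lasts 1/10 s, in which the tool goes at most 50 mm and 8.59 degrees, less where a joint would pass 70% of its speed; a pose out of reach is approached as far as the arm can. A call with a gripper value outside its range is refused whole. The fingers move at their own pace and stop on an object; "grip_force" is the grip in N (left out, the last holds). Time passes only in rows, so rows that repeat a pose let the fingers close. It gives the time, the measured TCP pose, the force and the opening at its end, in the units of the state.
- robot.get_state(): the state, without advancing time (a new reading comes with each control period).
- robot.snapshot(name): name is "scene" or "top" or "wrist"; returns a dict with "image" (480x640x3 uint8, blue, green, red), "range_z" (480x640 float32, mm along the optical axis (not along the pixel's ray), 0 where there is no reading), "intrinsics" (3x3 intrinsics, pixels), "k1" (the pictures are not rectified: a ray, as slopes to the right and down, at radius r is drawn at 1 + k1 r^2 times it, then the intrinsics apply), "rvec" (rotation vector, rad) and "tvec" (3), from world to camera coordinates, as OpenCV has them; the wrist camera has in their place "hand_eye" (4x4, takes a point from camera to tool coordinates, whose origin is the TCP and whose axes are the flange's). Camera axes: x right, y down, z forward; pixel columns grow to the right and rows downward; lengths in mm; the calibration is good to about 2 mm. A picture is of the moment at which its call begins: read the wrist's pose just before it.
- robot.hand_in(): hands the job in, once; it reports no verdict.
Trained networks look in a picture, given as the dict that the camera call returned (one of the last four; its "shot" number tells which), for a name from the list of things; names that differ only in an ending like _2 or _b are one class to them, and where a whole thing is asked for, a point or a joint stands for the part that bears it (a point fixed in the world has none). Each returns a list of dicts, best first, with "confidence" (0 to 1); they miss things now and then, are a little off and sometimes report something else, mostly with a low value. They report only what shows in the picture. A call takes as long as a camera call.
- robot.search_frame(thing, picture): "at" ([x, y, z] in mm, in the coordinates of the camera as it stood for that picture, good to about 4 mm: the middle of the surface that is visible of it).
- robot.cut_out(thing, picture): "mask" (480x640 bool, what is visible of it).
The state is a dict: "time_s": time; "joints": joint angles; "joint_velocities": joint speeds; "tau": joint torques, N m; "ee_pos": TCP position; "ee_rot": TCP orientation; "ft_force": force on the tool from outside, world axes, zero at the start; "torque": the same for the moment, N m; "gripper_width": opening from 0.0 (shut) to 1.0 (fully open).
Only numpy, scipy, OpenCV 4.12 (cv2) and the standard library are available. Lean on these libraries where they do the work, as an engineer would, in place of code of your own. Each camera call takes 0.05 s, during which the arm holds its last target.

## Working session

There is one attempt and no reset: what is moved stays moved. The work goes in short steps, Python scripts to look and compute and a tool call to move; the robot and the scene stay as the last step left them, time stands still between calls to the robot, and variables do not carry over. Pictures are saved under pics/ and viewed, and the job is handed in when it is done.

Besides the shell and the picture viewer there is one more tool, called after "Emit:" as name(argument=value, ...) on one line, values as JSON. apply_moves: Moves the arm, as the interface text tells. Its arguments: {"type":"object","properties":{"increments":{"type":"string"},"grip_force":{"type":"number"}},"required":["increments"]}

```bash
mkdir -p pics; cat > h.py <<'E'
import numpy as np, cv2
from scipy.spatial.transform import Rotation as R
from bench import robot
def T_cw(p,st=None):
    # camera->world 4x4
    if 'hand_eye' in p and p['hand_eye'] is not None:
        T=np.eye(4);T[:3,:3]=R.from_quat(st['ee_rot']).as_matrix();T[:3,3]=st['ee_pos']
        return T@np.array(p['hand_eye'])
    T=np.eye(4);T[:3,:3]=cv2.Rodrigues(np.array(p['rvec'],float))[0];T[:3,3]=np.array(p['tvec']).ravel()
    return np.linalg.inv(T)
def rays(p):
    K=np.array(p['intrinsics']);k1=p['k1']
    uu,vv=np.meshgrid(np.arange(640),np.arange(480))
    pts=np.stack([uu,vv],-1).reshape(-1,1,2).astype(np.float64)
    u=cv2.undistortPoints(pts,K,np.array([k1,0,0,0,0.]))
    return u.reshape(480,640,2)
def cloud(p,st=None):
    r=rays(p);z=p['range_z'].astype(float)
    P=np.dstack([r*z[...,None],z]);T=T_cw(p,st)
    W=P@T[:3,:3].T+T[:3,3]; W[z==0]=np.nan
    return W
def w(T,a): return T[:3,:3]@np.array(a)+T[:3,3]
E
cat > a.py <<'E'
from h import *
st=robot.get_state(); print(st)
for n in ['scene','top']:
    p=robot.snapshot(n); cv2.imwrite(f'pics/{n}0.png',p['image']); np.save(f'{n}0.npy',cloud(p))
    T=T_cw(p); print(n,'cam at',T[:3,3].round(), p['k1'])
    for t in ['station','door','door_face','bar','bar_tab','lever','lever_ball','can_mid','mat_top','canopy','bottle','jar']:
        for d in robot.search_frame(t,p)[:2]:
            print(t,round(d['confidence'],2),w(T,d['at']).round(0))
E
python3 a.py
```

```text
{'time_s': 0.0, 'joints': array([-1.28609610e+00,  3.59497908e-01,  1.51138711e+00, -3.51771609e-05,
        1.27250090e+00, -1.15085222e-01]), 'joint_velocities': array([-1.68984436e-03,  1.18642368e-03, -9.24507416e-05,  9.32032706e-04,
        1.79599552e-04, -7.71560628e-04]), 'tau': array([-7.41660260e-04, -5.15382314e+01, -2.70721024e+01,  6.72515715e-02,
        3.48249497e-02, -1.45388804e-04]), 'ee_pos': array([ 233.33263603, -552.04542054,  221.8310634 ]), 'ee_rot': array([ 9.80086461e-01,  1.98569192e-01, -9.26970141e-05, -8.91988338e-04]), 'ft_force': array([0.55586943, 0.33445954, 0.48499847]), 'torque': array([-0.01315669,  0.01099654, -0.03029069]), 'gripper_width': 0.9997574814643105}
scene cam at [1236. -604.  722.] 0.04444129042992169
station 0.95 [675.  66.  87.]
door 0.56 [468. 278. 122.]
door_face 0.6 [460. 275. 124.]
bar 0.71 [552.  32. 147.]
bar_tab 0.7 [554.  30. 153.]
bar_tab 0.56 [508. 135. 115.]
lever 0.8 [550. -31. 117.]
lever_ball 0.7 [550. -32. 116.]
can_mid 0.73 [512. 133. 118.]
can_mid 0.66 [670.  62.  90.]
canopy 0.81 [439.  13.  28.]
bottle 0.64 [521. 409. 125.]
jar 0.76 [ 690. -194.   74.]
top cam at [ 412.   95. 1213.] -0.1133658772986823
station 0.64 [626.  93. 142.]
door 0.62 [485. 279. 131.]
door_face 0.92 [487. 272. 135.]
bar 0.77 [543.  27. 148.]
bar_tab 0.62 [544.  24. 145.]
lever 0.89 [543. -32. 117.]
lever_ball 0.79 [534. -30. 123.]
lever_ball 0.55 [500. 153. 130.]
can_mid 0.76 [499. 153. 134.]
canopy 0.97 [427.  38.  22.]
bottle 0.7 [504. 401. 130.]
jar 0.69 [ 671. -174.  100.]
jar 0.58 [627.  95. 144.]
```

View pics/scene0.png

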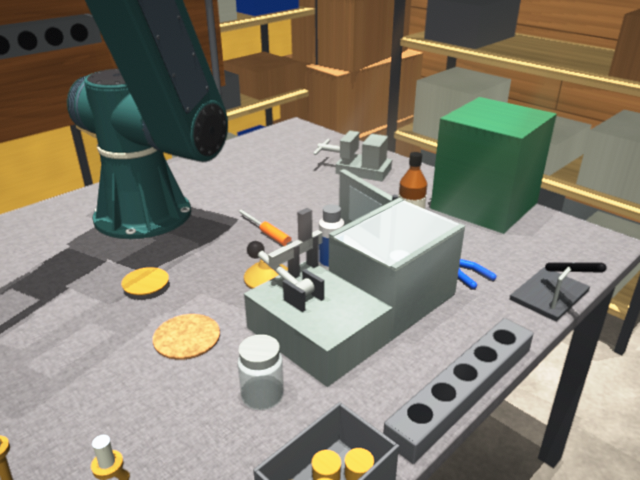

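View pics/top0.png

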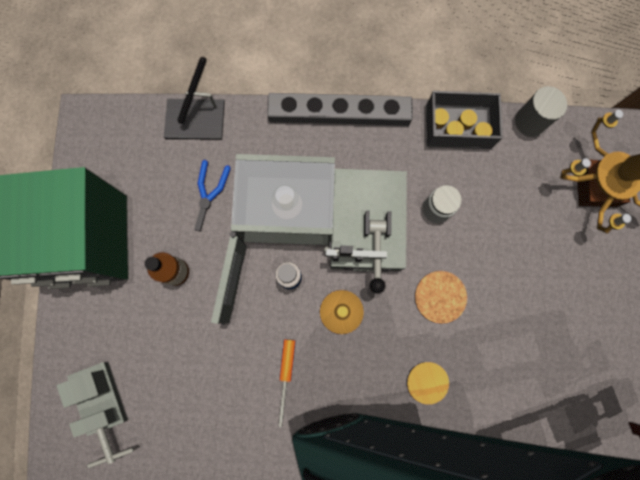

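The top view shows the cork mat at about (442,297). A yellow disc at (428,383) is a decoy. The can is at (288,276), the canopy at (342,311), the door from (236,235) to (222,320), the bar tab at (346,252) and the ball at (377,286). Next I'll fit the geometry.

```bash
cat > b.py <<'E'
from h import *
W=np.load('top0.npy');S=np.load('scene0.npy');im=cv2.imread('pics/top0.png')
def box(W,x0,x1,y0,y1,z0,z1):
    return (W[...,0]>x0)&(W[...,0]<x1)&(W[...,1]>y0)&(W[...,1]<y1)&(W[...,2]>z0)&(W[...,2]<z1)
for nm,C in (('top',W),('scene',S)):
    print(nm)
    m=box(C,450,800,-120,120,74,86); P=C[m]; print('unit top',m.sum(),np.median(P[:,2]))
    r=cv2.minAreaRect(P[:,:2].astype(np.float32)); print(r, cv2.boxPoints(r).round(0).tolist())
    m=box(C,520,820,0,330,155,170); P=C[m]; print('roof',m.sum())
    if m.sum()>10:
        r=cv2.minAreaRect(P[:,:2].astype(np.float32)); print(r, cv2.boxPoints(r).round(0).tolist())
    m=box(C,380,575,200,320,145,165); P=C[m]; print('door top',m.sum())
    if m.sum()>10:
        r=cv2.minAreaRect(P[:,:2].astype(np.float32)); print(r, cv2.boxPoints(r).round(0).tolist())
    m=box(C,470,530,110,180,143,160); P=C[m]; print('can cap',m.sum(),P.mean(0) if m.sum() else 0, cv2.minEnclosingCircle(P[:,:2].astype(np.float32)) if m.sum() else 0)
    m=box(C,480,600,-10,100,195,215); P=C[m]; print('tab top',m.sum(),np.median(P,0))
    m=box(C,480,600,-10,100,140,154); P=C[m]; print('bar top',m.sum())
    r=cv2.minAreaRect(P[:,:2].astype(np.float32)); print(r, cv2.boxPoints(r).round(0).tolist())
    m=box(C,440,530,-60,0,126,150); P=C[m]; print('ball',m.sum(),P.mean(0),P[:,2].max(),cv2.minEnclosingCircle(P[:,:2].astype(np.float32)))
    m=box(C,380,480,0,80,10,60); P=C[m]; print('canopy',m.sum(),cv2.minEnclosingCircle(P[:,:2].astype(np.float32)),P[:,2].max())
    m=box(C,380,600,-200,-60,5,12);  P=C[m]; print('mat?',m.sum())
    if m.sum()>10: print(np.median(P,0),cv2.minEnclosingCircle(P[:,:2].astype(np.float32)))
    m=box(C,460,560,350,450,150,200); P=C[m]; print('bottle',m.sum(),P.mean(0))
    m=box(C,600,760,-260,-110,60,110); P=C[m]; print('jar',m.sum(),cv2.minEnclosingCircle(P[:,:2].astype(np.float32)))
for u,v in [(442,297),(288,272),(377,286),(428,383)]: print(u,v,W[v,u].round(0))
E
python3 b.py
```

```text
top
unit top 5877 80.971009286852
((633.4463500976562, -13.594940185546875), (169.36940002441406, 217.0054931640625), 89.01712799072266) [[524.0, -96.0], [740.0, -100.0], [743.0, 69.0], [526.0, 73.0]]
roof 7945
((640.869140625, 162.88009643554688), (223.32598876953125, 254.22398376464844), 4.470494270324707) [[520.0, 281.0], [539.0, 27.0], [762.0, 45.0], [742.0, 298.0]]
door top 699
((487.83489990234375, 279.80023193359375), (15.643876075744629, 178.22372436523438), 80.49938201904297) [[399.0, 287.0], [574.0, 257.0], [577.0, 273.0], [401.0, 302.0]]
can cap 267 [502.36835899 154.9776699  150.64621149] ((502.4245910644531, 154.93287658691406), 18.295364379882812)
tab top 104 [545.46475269  39.69426834 206.61102198]
bar top 247
((547.2669677734375, 36.64754104614258), (90.23007202148438, 41.85271453857422), 68.48954010009766) [[511.0, 2.0], [550.0, -13.0], [583.0, 71.0], [544.0, 86.0]]
ball 265 [487.42255771 -28.98895872 136.32223084] 146.00145232181694 ((496.670166015625, -29.662363052368164), 30.19015884399414)
canopy 1322 ((430.55718994140625, 38.06596374511719), 48.900901794433594) 
[... 1017 characters left out ...]
07698440551758), (86.8730697631836, 60.34611129760742), 78.92848205566406) [[524.0, -6.0], [584.0, -17.0], [600.0, 68.0], [541.0, 80.0]]
ball 217 [492.40196485 -33.24894742 134.34575685] 143.43232669075826 ((496.55511474609375, -35.94845199584961), 23.94097137451172)
canopy 471 ((426.52679443359375, 38.45811080932617), 44.54996109008789) 50.47934351169113
mat? 1363
[ 471.53431445 -170.86879842    8.24430427] ((486.4070739746094, -143.6456298828125), 94.5282211303711)
bottle 245 [514.87731924 413.25701112 173.93053047]
jar 1800 ((675.8978271484375, -183.3685760498047), 35.777870178222656)
442 297 [ 467. -191.    9.]
288 272 [504. 152. 151.]
377 286 [481. -27. 143.]
428 383 [ 276. -158.   17.]
```

```bash
cat > c.py <<'E'
from h import *
def box(W,x0,x1,y0,y1,z0,z1):
    return (W[...,0]>x0)&(W[...,0]<x1)&(W[...,1]>y0)&(W[...,1]<y1)&(W[...,2]>z0)&(W[...,2]<z1)
def edge(P,ax,lo,hi,side):
    o=1-ax; q=[]
    for a in np.arange(lo,hi,6):
        s=P[(P[:,ax]>=a)&(P[:,ax]<a+6)]
        if len(s)>4: q.append((a+3,np.percentile(s[:,o],3 if side<0 else 97)))
    q=np.array(q); f=np.polyfit(q[:,0],q[:,1],1)
    for _ in range(5):
        r=q[:,1]-np.polyval(f,q[:,0]); k=abs(r)<max(1.5,1.5*np.median(abs(r))); f=np.polyfit(q[k,0],q[k,1],1)
    return f,k.sum(),len(k)
for nm in ('top','scene'):
    C=np.load(nm+'0.npy')
    P=C[box(C,450,800,-130,60,76,85)]
    print(nm,'right edge y(x)',edge(P,0,545,730,-1)); print('back x(y)',edge(P,1,-85,30,1)); print('front x(y)',edge(P,1,-85,40,-1))
    P=C[box(C,500,800,30,330,156,170)]
    print('roof left y(x)',edge(P,0,590,730,1),'roof right',edge(P,0,590,730,-1)); print('back',edge(P,1,80,270,1),'front',edge(P,1,90,240,-1))
    P=C[box(C,390,580,240,320,149,162)]
    print('door L',edge(P,0,410,560,1),'R',edge(P,0,410,560,-1),P[:,0].min())
    im=cv2.imread(f'pics/{nm}0.png'); hsv=cv2.cvtColor(im,cv2.COLOR_BGR2HSV)
    m=(hsv[...,0]>5)&(hsv[...,0]<25)&(hsv[...,1]>90)&box(C,380,560,-290,-80,0,20)
    m=cv2.morphologyEx(m.astype(np.uint8),cv2.MORPH_OPEN,np.ones((5,5)))>0
    P=C[m];print('mat',m.sum(),P.mean(0),P.min(0),P.max(0),cv2.minEnclosingCircle(P[:,:2].astype(np.float32)))
    P=C[box(C,480,600,10,80,200,212)]; print('tab',P.min(0),P.max(0),P.mean(0))
E
python3 c.py
```

```text
top right edge y(x) (array([ 6.09587023e-03, -9.78047531e+01]), np.int64(25), 31)
back x(y) (array([8.91531122e-03, 7.35189371e+02]), np.int64(12), 20)
front x(y) (array([-7.86310040e-03,  5.30659455e+02]), np.int64(13), 21)
roof left y(x) (array([-1.71774278e-02,  2.74401828e+02]), np.int64(22), 24) roof right (array([-1.73027155e-02,  8.27439251e+01]), np.int64(22), 24)
back (array([1.62701279e-02, 7.35545437e+02]), np.int64(30), 32) front (array([1.21294955e-02, 5.85186819e+02]), np.int64(25), 25)
door L (array([-1.69781387e-01,  3.69319974e+02]), np.int64(25), 25) R (array([-1.72698341e-01,  3.57377445e+02]), np.int64(25), 25) 398.98014808667085
mat 2108 [ 467.26419279 -188.17140762    9.19482728] [ 410.50071034 -248.06952608    0.85778495] [ 524.71049606 -128.94253002   16.6903459 ] ((467.8371276855469, -189.25668334960938), 60.539337158203125)
tab [538.64231667  27.89978041 200.35780252] [553.88070848  51.26607517 211.82993092] [545.66444223  39.59123847 206.57237631]
scene right edge y(x) (array([-7.12987680e-03, -8.97592675e+01]), np.int64(25), 31)
back x(y) (array([2.7538651
[... 181 characters left out ...]
(17), 24) roof right (array([-8.84229486e-03,  7.36163374e+01]), np.int64(22), 24)
back (array([9.00157496e-03, 7.40021979e+02]), np.int64(29), 32) front (array([3.04204497e-02, 5.83294010e+02]), np.int64(18), 25)
door L (array([-1.66455081e-01,  3.67825811e+02]), np.int64(17), 25) R (array([-1.73886576e-01,  3.56988776e+02]), np.int64(23), 25) 395.2075057026125
mat 2261 [ 471.62459701 -191.68479048    8.1417179 ] [ 4.07470694e+02 -2.47574500e+02  3.53068823e-01] [ 528.87254877 -129.63776327   12.7880545 ] ((468.0979309082031, -188.5691680908203), 61.416358947753906)
tab [538.425957    25.47062473 200.00268243] [555.38325032  55.25811162 207.75821312] [548.65910443  38.79573104 204.49114355]
```

```bash
cat > inc.py <<'E'
# state of commanded pose tracked in cmd.json ; prints increments for world targets
from h import *
import json
def load():
    try: d=json.load(open('cmd.json')); return np.array(d['p']),R.from_quat(d['q'])
    except Exception:
        return np.array([233.522,-552.657,222.623]),R.from_quat([0.980086461,0.198569192,0,0])
def down(yaw): # tool x at yaw in world, z down
    return R.from_matrix(np.array([[np.cos(yaw),np.sin(yaw),0],[np.sin(yaw),-np.cos(yaw),0],[0,0,-1.]]))
def inc(wps):
    p,r=load()
    for pos,yaw in wps:
        t=r.inv().apply(np.array(pos,float)-p); v=(r.inv()*down(yaw)).as_rotvec(degrees=True)
        print(' '.join(f'{x:.1f}' for x in t),'|',' '.join(f'{x:.2f}' for x in v), '| dist',np.linalg.norm(t).round())
def applied(t,v):
    p,r=load(); p=p+r.apply(np.array(t,float)); r=r*R.from_rotvec(np.radians(v)) 
    json.dump({'p':p.tolist(),'q':r.as_quat().tolist()},open('cmd.json','w')); s=robot.get_state()
    print('cmd',p.round(1),'meas',s['ee_pos'].round(1),'rot err deg',np.degrees((r.inv()*R.from_quat(s['ee_rot'])).magnitude()).round(2),'F',s['ft_force'].round(1),'grip',round(float(s['gripper_width']),3),'t',s['time_s'],'j',s['joints'].round(2))
def st2w(x,y): 
    c,s=np.cos(-.01),np.sin(-.01); return np.array([660.5+c*x-s*y,74.5+s*x+c*y])
E
python3 -c "
from inc import *
inc([((468,-189,300),0),((502.4,155,300),0)])"
```

```text
357.5 -243.7 -77.4 | 0.00 0.00 22.91 | dist 440.0
523.1 -547.2 -77.4 | 0.00 0.00 22.91 | dist 761.0
```

Emit:
apply_moves(increments="87.8 357.5 -243.7 -77.4 0 0 22.91;87.8 357.5 -243.7 -77.4 0 0 22.91;87.8 357.5 -243.7 -77.4 0 0 22.91;87.8 357.5 -243.7 -77.4 0 0 22.91;87.8 357.5 -243.7 -77.4 0 0 22.91;87.8 357.5 -243.7 -77.4 0 0 22.91;87.8 357.5 -243.7 -77.4 0 0 22.91;87.8 357.5 -243.7 -77.4 0 0 22.91;87.8 357.5 -243.7 -77.4 0 0 22.91;87.8 523.1 -547.2 -77.4 0 0 22.91;87.8 523.1 -547.2 -77.4 0 0 22.91;87.8 523.1 -547.2 -77.4 0 0 22.91;87.8 523.1 -547.2 -77.4 0 0 22.91;87.8 523.1 -547.2 -77.4 0 0 22.91;87.8 523.1 -547.2 -77.4 0 0 22.91;87.8 523.1 -547.2 -77.4 0 0 22.91;87.8 523.1 -547.2 -77.4 0 0 22.91;87.8 523.1 -547.2 -77.4 0 0 22.91;87.8 523.1 -547.2 -77.4 0 0 22.91;87.8 523.1 -547.2 -77.4 0 0 22.91")

```text
time_s: 3.3
ee_pos: [502.4, 153.5, 300.1]
ee_rot: [1.0, -0.001, -0.0, 0.0]
ft_force: [0.7, 0.5, -0.1]
gripper_width: 0.997
```

```bash
cat > d.py <<'E'
from inc import *
applied((523.1,-547.2,-77.4),(0,0,22.91))
st=robot.get_state();p=robot.snapshot('wrist');cv2.imwrite('pics/w1.png',p['image'])
C=cloud(p,st);np.save('w1.npy',C)
T=T_cw(p,st)
for d in robot.search_frame('can_mid',p)[:2]: print(d['confidence'],w(T,d['at']))
m=(C[...,2]>144)&(C[...,2]<158)&(abs(C[...,0]-502)<40)&(abs(C[...,1]-155)<40);P=C[m]
print(m.sum(),P.mean(0) if m.sum() else 0, cv2.minEnclosingCircle(P[:,:2].astype(np.float32)) if m.sum() else 0)
E
python3 d.py
```

```text
cmd [502.4 155.  300. ] meas [502.4 153.5 300.1] rot err deg 0.11 F [ 0.7  0.5 -0.1] grip 0.997 t 3.3 j [ 0.17  0.19  1.56 -0.    1.4   1.74]
0.58 [509.65844352 153.19899392 145.25949152]
1492 [502.77786632 154.3492682  149.98377266] ((502.2347106933594, 154.21542358398438), 18.42127227783203)
```

View pics/w1.png

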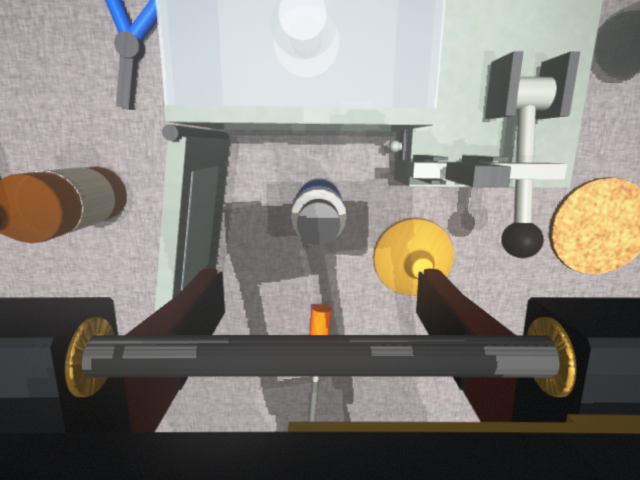

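The wrist view has the can centred between the fingers at about (318,212), with a clear path down. Descend and grip.

Emit:
apply_moves(increments="87.8 0 0.6 40 0 0 0;87.8 0 0.6 80 0 0 0;87.8 0 0.6 120 0 0 0;87.8 0 0.6 160 0 0 0;87.8 0 0.6 190 0 0 0;87.8 0 0.6 210 0 0 0;87.8 0 0.6 219 0 0 0;87.8 0 0.6 219 0 0 0;87.8 0 0.6 219 0 0 0;30 0 0.6 219 0 0 0;30 0 0.6 219 0 0 0;30 0 0.6 219 0 0 0;30 0 0.6 219 0 0 0;30 0 0.6 219 0 0 0;30 0 0.6 219 0 0 0;30 0 0.6 219 0 0 0;30 0 0.6 219 0 0 0;30 0 0.6 219 0 0 0", grip_force=25)

```text
time_s: 5.2
ee_pos: [502.6, 154.5, 81.3]
ee_rot: [1.0, -0.0, 0.0, -0.0]
ft_force: [-1.0, 0.6, 4.0]
gripper_width: 0.59
```

```bash
cat > e.py <<'E'
from inc import *
applied((0,0.6,219),(0,0,0))
C=np.load('w1.npy')
def b(x0,x1,y0,y1,z0,z1): return C[(C[...,0]>x0)&(C[...,0]<x1)&(C[...,1]>y0)&(C[...,1]<y1)&(C[...,2]>z0)&(C[...,2]<z1)]
P=b(500,600,0,90,200,212);print('tab',len(P),P.min(0),P.max(0),np.median(P,0))
P=b(440,510,-60,10,112,150);print('ball',len(P),P.min(0),P.max(0),np.median(P,0))
if len(P)>20:
    A=np.c_[2*P,np.ones(len(P))];s=np.linalg.lstsq(A,(P**2).sum(1),rcond=None)[0];print('sphere',s[:3],np.sqrt(s[3]+s[:3]@s[:3]))
P=b(500,600,-80,120,143,152);print('bar top',len(P),np.percentile(P,[1,99],axis=0),np.median(P,0))
E
python3 e.py
```

```text
cmd [502.4 154.4  81. ] meas [502.6 154.5  81.3] rot err deg 0.03 F [-1.   0.6  4. ] grip 0.59 t 5.2 j [0.17 0.43 1.82 0.   0.89 1.74]
tab 883 [538.83151224  26.67355642 200.16061301] [553.49007087  51.55149881 208.68811558] [546.27400428  39.99375639 206.04128989]
ball 1470 [467.4906535  -43.65820268 116.03788441] [509.98714575 -12.43901075 144.33313682] [487.8784916  -24.77174046 135.98569035]
sphere [484.98145977 -30.73498188 123.72803264] 18.89336641758939
bar top 1638 [[536.02210181 -45.05546617 143.66436794]
 [556.9448158   76.64364236 150.67735213]] [546.52429695  -2.73018006 148.18996154]
```

Emit:
apply_moves(increments="30 0 0 -20 0 0 0;30 0 0 -60 0 0 0;30 0 0 -100 0 0 0;30 0 0 -140 0 0 0;30 0 0 -180 0 0 0;30 0 0 -205 0 0 0;30 0 20 -215 0 0 0;30 -5 55 -215 0 0 0;30 -10 95 -215 0 0 0;30 -15 135 -215 0 0 0;30 -20 175 -215 0 0 0;30 -25 215 -215 0 0 0;30 -29 255 -215 0 0 0;30 -32 295 -215 0 0 0;30 -35 325 -215 0 0 0;30 -35 339 -215 0 0 0;30 -35 344 -215 0 0 0;30 -35 344 -215 0 0 0;30 -35 344 -215 0 0 0")

```text
time_s: 7.1
ee_pos: [467.3, -188.3, 295.8]
ee_rot: [1.0, 0.0, -0.0, -0.001]
ft_force: [-0.6, -0.5, -2.9]
gripper_width: 0.591
```

```bash
cat > f.py <<'E'
from inc import *
applied((-35,344,-215),(0,0,0))
st=robot.get_state();p=robot.snapshot('wrist');cv2.imwrite('pics/w2.png',p['image'])
C=cloud(p,st);hsv=cv2.cvtColor(p['image'],cv2.COLOR_BGR2HSV)
m=(hsv[...,0]>5)&(hsv[...,0]<25)&(hsv[...,1]>90)&(abs(C[...,0]-468)<80)&(abs(C[...,1]+189)<80)&(C[...,2]>0)&(C[...,2]<18)
m=cv2.morphologyEx(m.astype(np.uint8),cv2.MORPH_OPEN,np.ones((5,5)))>0
P=C[m];print(m.sum(),P.min(0),P.max(0),np.median(P,0),cv2.minEnclosingCircle(P[:,:2].astype(np.float32)))
E
python3 f.py
```

```text
cmd [ 467.4 -189.6  296. ] meas [ 467.3 -188.3  295.8] rot err deg 0.09 F [-0.6 -0.5 -2.9] grip 0.591 t 7.1 j [-0.52  0.16  1.61  0.    1.38  1.05]
5366 [ 4.32231737e+02 -2.49126038e+02  2.77097501e-01] [ 526.69013945 -130.80980809   11.32536481] [ 480.81761741 -191.79379147    8.10891006] ((468.0278015136719, -189.4586944580078), 59.822418212890625)
```

View pics/w2.png

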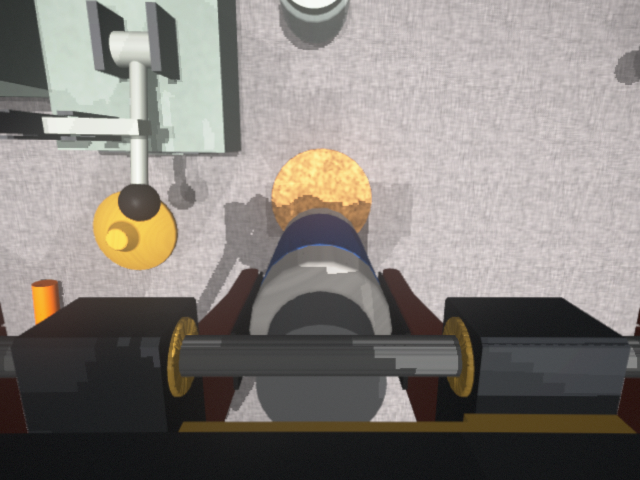

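The can is upright in the jaws, directly above the mat seen at (322,195). Lower and release.

Emit:
apply_moves(increments="30 0.5 0 35 0 0 0;30 0.5 0 75 0 0 0;30 0.5 0 115 0 0 0;30 0.5 0 150 0 0 0;30 0.5 0 175 0 0 0;30 0.5 0 192 0 0 0;30 0.5 0 201 0 0 0;30 0.5 0 204 0 0 0;30 0.5 0 206 0 0 0;30 0.5 0 207 0 0 0;30 0.5 0 207 0 0 0;30 0.5 0 207 0 0 0")

```text
time_s: 8.35
ee_pos: [468.3, -189.9, 89.7]
ee_rot: [1.0, -0.0, 0.001, 0.0]
ft_force: [-0.4, 0.4, -3.0]
gripper_width: 0.585
```

```bash
python3 -c "
from inc import *
applied((.5,0,207),(0,0,0))"
```

```text
cmd [ 467.9 -189.6   89. ] meas [ 468.3 -189.9   89.7] rot err deg 0.07 F [-0.4  0.4 -3. ] grip 0.585 t 8.35 j [-0.52  0.39  1.86  0.    0.89  1.05]
```

Emit:
apply_moves(increments="30 0 0 1 0 0 0;30 0 0 1 0 0 0;30 0 0 1 0 0 0")

```text
time_s: 8.65
ee_pos: [468.5, -189.8, 89.3]
ee_rot: [1.0, -0.0, 0.001, 0.0]
ft_force: [-1.1, 1.1, 7.9]
gripper_width: 0.591
```

Contact (+7.9 N). Release and rise straight up.

Emit:
apply_moves(increments="87.8 0 0 -0.5 0 0 0;87.8 0 0 -0.5 0 0 0;87.8 0 0 -0.5 0 0 0;87.8 0 0 -0.5 0 0 0;87.8 0 0 -0.5 0 0 0;87.8 0 0 -0.5 0 0 0;87.8 0 0 -20 0 0 0;87.8 0 0 -50 0 0 0;87.8 0 0 -90 0 0 0;87.8 0 0 -130 0 0 0;87.8 0 0 -170 0 0 0;87.8 0 0 -202 0 0 0;87.8 0 0 -202 0 0 0;87.8 0 0 -202 0 0 0")

```text
time_s: 10.05
ee_pos: [468.0, -189.7, 290.3]
ee_rot: [1.0, -0.0, 0.001, 0.0]
ft_force: [-0.4, 0.4, -0.2]
gripper_width: 1.0
```

```bash
cat > g.py <<'E'
from inc import *
applied((0,0,1),(0,0,0)); 
applied((0,0,-202-0),(0,0,0))
st=robot.get_state();p=robot.snapshot('wrist');cv2.imwrite('pics/w3.png',p['image'])
C=cloud(p,st)
m=(C[...,2]>150)&(C[...,2]<166)&(abs(C[...,0]-468)<40)&(abs(C[...,1]+189)<40);P=C[m]
print(m.sum(),P.mean(0) if m.sum() else 0, cv2.minEnclosingCircle(P[:,:2].astype(np.float32)) if m.sum() else 0)
# door plan
o=np.array(st2w(-88,190));psi=-.01
def rot(v): c,s=np.cos(psi),np.sin(psi); return np.array([c*v[0]-s*v[1],s*v[0]+c*v[1]])
print('hinge',o)
r=140
for a in [1.73,1.6,1.45,1.3,1.15,1.0,.85,.7,.55,.4,.3,.2,.12,.06,.0]:
    d=rot([-np.sin(a),-np.cos(a)]); n=rot([-np.cos(a),np.sin(a)])
    h=13.5*abs(n[0])+10*abs(n[1]); c=o+r*d+(7+h)*n
    print(a,c.round(1))
E
python3 g.py
```

```text
cmd [ 467.9 -189.6   88. ] meas [ 468.  -189.7  290.3] rot err deg 0.07 F [-0.4  0.4 -0.2] grip 1.0 t 10.05 j [-0.52  0.16  1.61  0.    1.36  1.05]
cmd [ 467.9 -189.6  290. ] meas [ 468.  -189.7  290.3] rot err deg 0.07 F [-0.4  0.4 -0.2] grip 1.0 t 10.05 j [-0.52  0.16  1.61  0.    1.36  1.05]
1672 [ 468.75746694 -190.23343806  157.97557983] ((468.1299133300781, -190.26609802246094), 18.432371139526367)
hinge [574.4043683  265.37048541]
1.73 [439.6 307.8]
1.6 [435.2 288.4]
1.45 [433.2 268.2]
1.3 [433.9 248.7]
1.15 [437.4 229.2]
1.0 [443.8 210.1]
0.85 [453.  191.8]
0.7 [465.1 174.7]
0.55 [479.9 159.4]
0.4 [497.2 146.3]
0.3 [509.9 139. ]
0.2 [523.4 133.1]
0.12 [534.8 129.4]
0.06 [543.5 127.2]
0.0 [552.4 125.6]
```

View pics/w3.png

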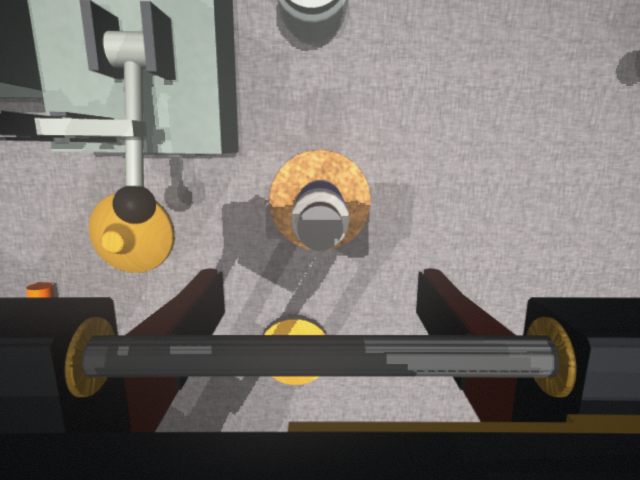

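The can stands centred on the mat, with its cap at (320,225). Next: close the fingers, turn the tool, and go to the outer side of the door.

Emit:
apply_moves(increments="0 -29 -514.6 0 0 0 -90;0 -29 -514.6 0 0 0 -90;0 -29 -514.6 0 0 0 -90;0 -29 -514.6 0 0 0 -90;0 -29 -514.6 0 0 0 -90;0 -29 -514.6 0 0 0 -90;0 -29 -514.6 0 0 0 -90;0 -29 -514.6 0 0 0 -90;0 -29 -514.6 0 0 0 -90;0 -29 -514.6 0 0 0 -90;0 -29 -514.6 0 0 0 -90;0 -29 -514.6 0 0 0 -90;0 -29 -514.6 0 0 0 -90;0 -29 -514.6 0 0 0 -90;0 -29 -514.6 0 0 0 -90;0 -29 -514.6 0 0 0 -90")

```text
time_s: 11.7
ee_pos: [439.1, 323.9, 290.2]
ee_rot: [0.708, 0.706, 0.0, 0.0]
ft_force: [-0.3, 0.0, -0.5]
gripper_width: 0.007
```

```bash
cat > k.py <<'E'
from inc import *
applied((-29,-514.6,0),(0,0,-90))
st=robot.get_state();p=robot.snapshot('wrist');cv2.imwrite('pics/w4.png',p['image'])
E
python3 k.py
```

```text
cmd [438.9 325.  290. ] meas [439.1 323.9 290.2] rot err deg 0.12 F [-0.3  0.  -0.5] grip 0.007 t 11.7 j [ 0.51  0.22  1.53 -0.    1.38  0.51]
```

View pics/w4.png

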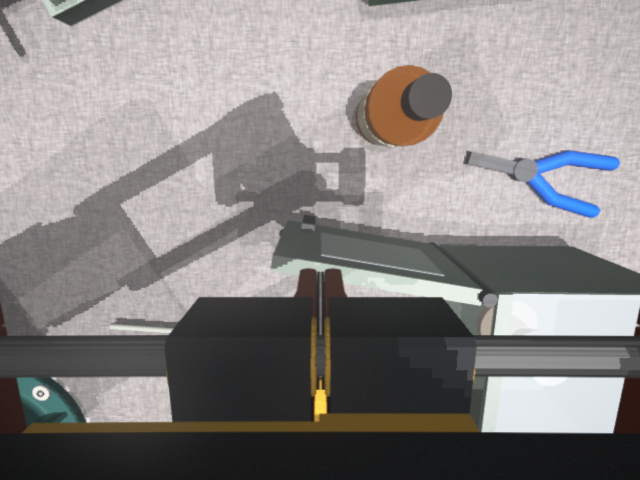

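The bottle is at (405,105), well away. The door's top edge runs from (275,262) to (490,298), and the spot under the fingers is outside it. Descend and start pushing.

Emit:
apply_moves(increments="0 0 0 40 0 0 0;0 0 0 80 0 0 0;0 0 0 120 0 0 0;0 0 0 150 0 0 0;0 0 0 160 0 0 0;0 0 0 160 0 0 0;0 -8 0 160 0 0 0;0 -17 0 160 0 0 0;0 -27 -2 160 0 0 0;0 -36.6 -3.7 160 0 0 0;0 -46.5 -5 160 0 0 0;0 -56.8 -5.7 160 0 0 0;0 -66.5 -5.5 160 0 0 0;0 -76.3 -5 160 0 0 0;0 -86 -3.5 160 0 0 0;0 -95.8 -1.5 160 0 0 0")

```text
time_s: 13.35
ee_pos: [437.5, 228.4, 130.1]
ee_rot: [0.707, 0.707, -0.0, -0.0]
ft_force: [-0.1, 0.5, -0.7]
gripper_width: 0.006
```

```bash
cat > l.py <<'E'
from inc import *
applied((-95.8,-1.5,160),(0,0,0))
p=robot.snapshot('top');cv2.imwrite('pics/t1.png',p['image']);C=cloud(p)
P=C[(C[...,0]>380)&(C[...,0]<580)&(C[...,1]>150)&(C[...,1]<330)&(C[...,2]>149)&(C[...,2]<161)]
print(len(P)); l=cv2.fitLine(P[:,:2].astype(np.float32),cv2.DIST_HUBER,0,.01,.01).ravel();print(l, 'angle a', np.arctan2(abs(l[0]),(l[1] if l[0]>0 else -l[1])))
E
python3 l.py
```

```text
cmd [437.4 229.2 130. ] meas [437.5 228.4 130.1] rot err deg 0.01 F [-0.1  0.5 -0.7] grip 0.006 t 13.35 j [0.34 0.32 1.84 0.   0.98 0.34]
120
[9.3626791e-01 3.5128683e-01 5.5831250e+02 2.5604694e+02] angle a 1.2118512
```

View pics/t1.png

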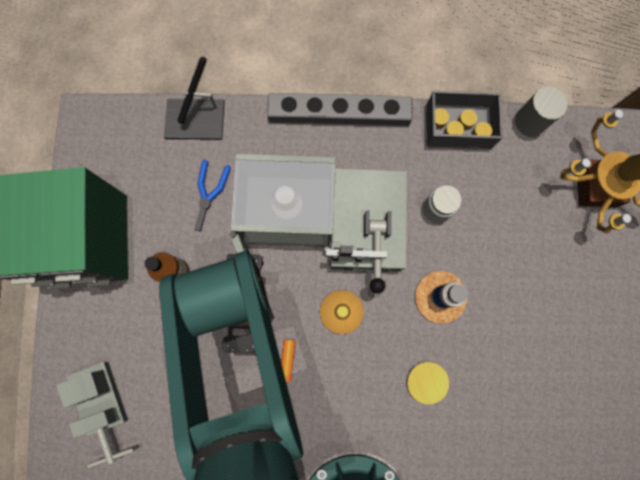

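The can is on the mat at (448,296), and the door is following (about 1.2 rad). Continue.

Emit:
apply_moves(increments="0 -9.5 3 0 0 0 0;0 -19.1 6.4 0 0 0 0;0 -28 11 0 0 0 0;0 -37.4 15.6 0 0 0 0;0 -46 21.5 0 0 0 0;0 -54.5 27.7 0 0 0 0;0 -62 35 0 0 0 0;0 -69.8 42.5 0 0 0 0;0 -76.5 51 0 0 0 0;0 -82.9 59.8 0 0 0 0;0 -87 66 0 0 0 0;0 -90.2 72.5 0 0 0 0;0 -93 79 0 0 0 0;0 -96.1 86 0 0 0 0;0 -98 92 0 0 0 0;0 -99.8 97.4 0 0 0 0;0 -99.8 97.4 0 0 0 0")

```text
time_s: 15.1
ee_pos: [535.9, 129.2, 130.1]
ee_rot: [0.707, 0.707, 0.0, 0.0]
ft_force: [0.6, 0.0, 0.5]
gripper_width: 0.002
```

```bash
cat > m.py <<'E'
from inc import *
applied((-99.8,97.4,0),(0,0,0))
p=robot.snapshot('scene');cv2.imwrite('pics/s1.png',p['image'])
E
python3 m.py
```

```text
cmd [534.8 129.4 130. ] meas [535.9 129.2 130.1] rot err deg 0.05 F [0.6 0.  0.5] grip 0.002 t 15.1 j [ 0.11  0.39  1.72 -0.    1.03  0.11]
```

View pics/s1.png

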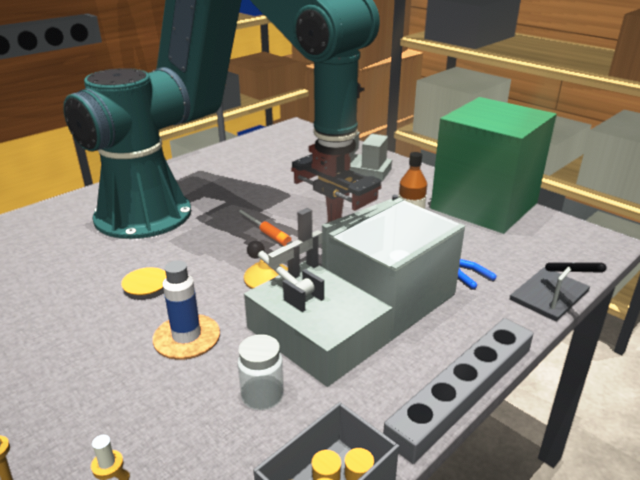

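The door is nearly shut with the fingers at its face, around (350,200). Push over the nub, watching force.

Emit:
apply_moves(increments="0 -1 4 0 0 0 0;0 -2 8 0 0 0 0;0 -3 12 0 0 0 0;0 -4 15 0 0 0 0;0 -4 17 0 0 0 0;0 -4 17 0 0 0 0")

```text
time_s: 15.75
ee_pos: [552.3, 125.3, 130.1]
ee_rot: [0.707, 0.707, 0.0, 0.0]
ft_force: [-1.0, -0.1, 0.3]
gripper_width: 0.005
```

Emit:
apply_moves(increments="0 0 2 0 0 0 0;0 0 3 0 0 0 0;0 0 3 0 0 0 0")

```text
time_s: 16.05
ee_pos: [555.4, 125.3, 130.2]
ee_rot: [0.707, 0.707, 0.0, 0.0]
ft_force: [0.3, -0.1, 1.0]
gripper_width: 0.005
```

Emit:
apply_moves(increments="0 0 2 0 0 0 0;0 0 4 0 0 0 0;0 0 4 0 0 0 0")

```text
time_s: 16.35
ee_pos: [558.0, 125.3, 130.0]
ee_rot: [0.707, 0.707, -0.001, -0.001]
ft_force: [-3.6, -0.4, 3.2]
gripper_width: 0.012
```

```bash
cat > n.py <<'E'
from inc import *
applied((-4,24,0),(0,0,0))
p=robot.snapshot('scene');cv2.imwrite('pics/s2.png',cv2.resize(p['image'][140:300,240:480],None,fx=3,fy=3,interpolation=cv2.INTER_CUBIC))
E
python3 n.py
```

```text
cmd [558.8 125.4 130. ] meas [558.  125.3 130. ] rot err deg 0.11 F [-3.6 -0.4  3.2] grip 0.012 t 16.35 j [0.1  0.42 1.67 0.   1.05 0.1 ]
```

View pics/s2.png

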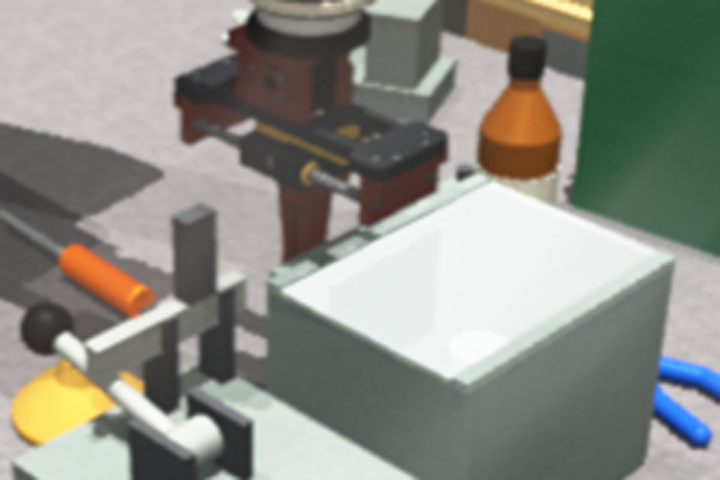

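Resistance has begun, and the door stands nearly flush in the picture. Continue through the nub.

Emit:
apply_moves(increments="0 0 2 0 0 0 0;0 0 4 0 0 0 0;0 0 4 0 0 0 0")

```text
time_s: 16.7
ee_pos: [558.0, 125.3, 129.7]
ee_rot: [0.707, 0.707, -0.003, -0.003]
ft_force: [-13.5, -0.3, 10.4]
gripper_width: 0.008
```

Force is 13.5 N without motion, so it's probably seated. Back off and check.

Emit:
apply_moves(increments="0 0 -20 0 0 0 0;0 0 -50 -20 0 0 0;0 0 -80 -60 0 0 0;0 0 -100 -100 0 0 0;0 -40 -140 -130 0 0 0;0 -70 -180 -130 0 0 0;0 -100 -180 -130 0 0 0;0 -140 -180 -130 0 0 0;0 -180 -180 -130 0 0 0;0 -220 -180 -130 0 0 0;0 -220 -180 -130 0 0 0;0 -220 -180 -130 0 0 0")

```text
time_s: 17.9
ee_pos: [383.2, -95.4, 260.2]
ee_rot: [0.708, 0.706, 0.0, 0.0]
ft_force: [-1.0, 1.5, -1.0]
gripper_width: 0.006
```

```bash
cat > o.py <<'E'
from inc import *
applied((0,4,0),(0,0,0));applied((-220,-180,-130),(0,0,0))
for n in ('top','scene'):
    p=robot.snapshot(n);C=cloud(p)
    cv2.imwrite(f'pics/{n}2.png',cv2.resize(p['image'][130:330,200:440] if n=='top' else p['image'][140:300,240:480],None,fx=3,fy=3,interpolation=cv2.INTER_CUBIC))
    P=C[(C[...,0]>535)&(C[...,0]<620)&(C[...,1]>80)&(C[...,1]<270)&(C[...,2]>150)&(C[...,2]<168)]
    for y in range(90,265,15):
        q=P[(P[:,1]>y)&(P[:,1]<y+15)]; print(n,y+7,len(q),np.percentile(q[:,0],[1,5]).round(1) if len(q) else '')
E
python3 o.py
```

```text
cmd [562.8 125.4 130. ] meas [383.2 -95.4 260.2] rot err deg 0.18 F [-1.   1.5 -1. ] grip 0.006 t 17.9 j [-0.42  0.01  1.86  0.    1.27 -0.42]
cmd [382.8 -94.6 260. ] meas [383.2 -95.4 260.2] rot err deg 0.18 F [-1.   1.5 -1. ] grip 0.006 t 17.9 j [-0.42  0.01  1.86  0.    1.27 -0.42]
top 97 197 [567.2 569.1]
top 112 189 [566.9 568.8]
top 127 202 [567.4 568.8]
top 142 182 [568. 570.]
top 157 189 [567.7 569.9]
top 172 188 [567.9 569.9]
top 187 192 [568.2 569.4]
top 202 187 [568.6 570.8]
top 217 186 [568.4 570.3]
top 232 194 [568.8 570.5]
top 247 181 [569.4 570.8]
top 262 180 [569.6 571.6]
scene 97 109 [565.8 568.6]
scene 112 105 [566.8 568.6]
scene 127 108 [566.6 570.4]
scene 142 90 [567.8 569. ]
scene 157 93 [567.2 569. ]
scene 172 92 [568.7 571.2]
scene 187 91 [567.7 570.6]
scene 202 90 [569.3 570.6]
scene 217 86 [569.9 572.3]
scene 232 87 [568.1 571.2]
scene 247 81 [568.9 570.2]
scene 262 98 [569.  572.7]
```

View pics/top2.png

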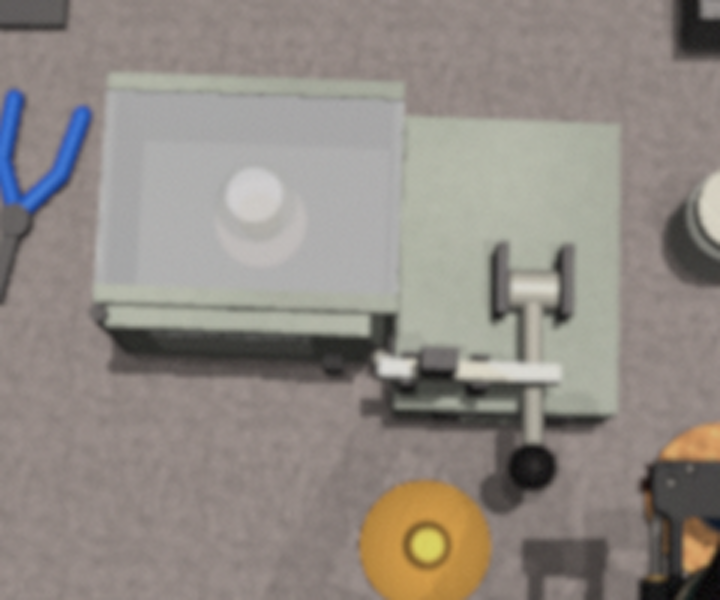

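View pics/scene2.png

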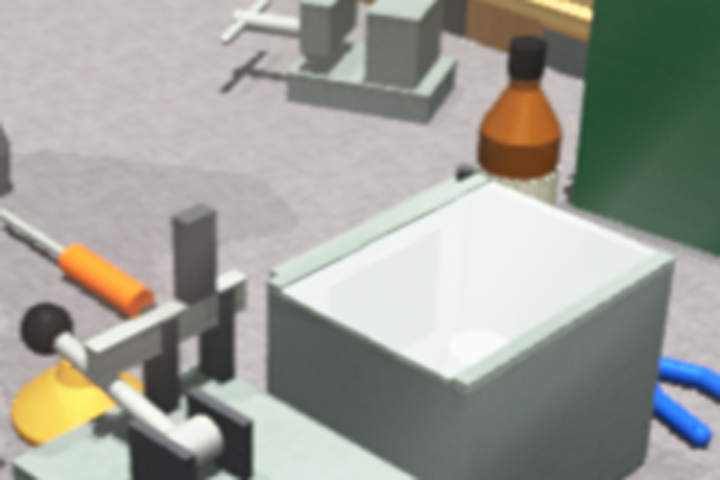

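The door's front edge is straight and parallel to the station (slope 0.014 against a yaw of about 0.012), so it's seated. Next is the bar: push the tab at (438,358) in the top crop from its right side.

Emit:
apply_moves(increments="0 30 40 0 0 0 0;0 55 80 0 0 0 0;0 80 120 0 0 0 0;0 100 155 0 0 0 0;0 102 163 0 0 0 0;0 102 163 0 0 0 0;0 102 163 40 0 0 0;0 102 163 75 0 0 0;0 102 163 88 0 0 0;0 102 163 88 0 0 0;0 110 163 88 0 0 0;0 118 163 88 0 0 0;0 126 163 88 0 0 0;0 134 163 88 0 0 0;0 142 163.5 88 0 0 0;0 150 163.5 88 0 0 0;0 156 163.5 88 0 0 0;0 161 163.5 88 0 0 0;0 164 163.5 88 0 0 0;0 164 163.5 88 0 0 0")

```text
time_s: 20.0
ee_pos: [546.0, 70.0, 171.9]
ee_rot: [0.707, 0.707, -0.0, -0.0]
ft_force: [0.2, -0.4, 0.4]
gripper_width: 0.007
```

```bash
python3 -c "
from inc import *
applied((164,163.5,88),(0,0,0))
p=robot.snapshot('scene');cv2.imwrite('pics/s3.png',cv2.resize(p['image'][140:300,240:480],None,fx=3,fy=3,interpolation=cv2.INTER_CUBIC))"
```

```text
cmd [546.3  69.4 172. ] meas [546.   70.  171.9] rot err deg 0.06 F [ 0.2 -0.4  0.4] grip 0.007 t 20.0 j [0.   0.34 1.68 0.   1.12 0.  ]
```

View pics/s3.png

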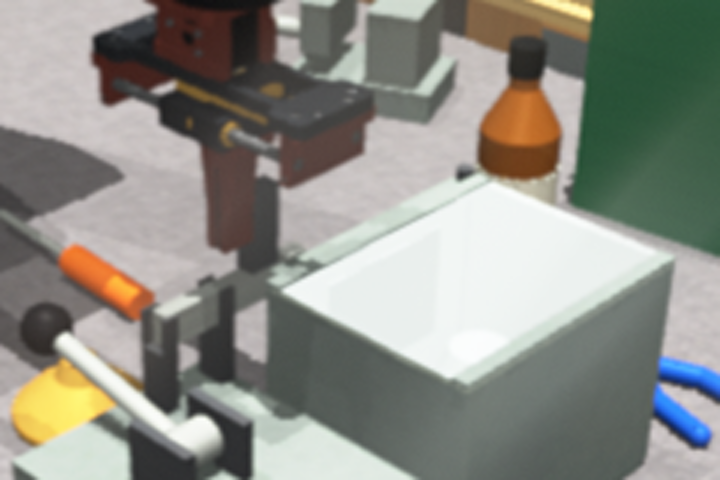

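The bar has cleared the lever and the tab is now at about (262,220). Push on to the stop.

Emit:
apply_moves(increments="0 2 0 0 0 0 0;0 4 0 0 0 0 0;0 6 0 0 0 0 0;0 6 0 0 0 0 0")

```text
time_s: 20.45
ee_pos: [545.8, 71.5, 171.8]
ee_rot: [0.707, 0.707, -0.003, 0.002]
ft_force: [-0.5, -15.7, 0.5]
gripper_width: 0.005
```

Emit:
apply_moves(increments="0 -10 0 0 0 0 0;0 -20 0 -20 0 0 0;0 -20 0 -60 0 0 0;0 -20 0 -110 0 0 0;0 -20 0 -110 0 0 0;70 -105 -62 -110 0 0 90;70 -105 -62 -110 0 0 90;70 -105 -62 -110 0 0 90;70 -105 -62 -110 0 0 90;70 -105 -62 -110 0 0 90;70 -105 -62 -110 0 0 90;70 -105 -62 -110 0 0 90;70 -105 -62 -110 0 0 90;70 -105 -62 -110 0 0 90;70 -105 -62 -110 0 0 90;70 -105 -62 -110 0 0 90;70 -105 -62 -110 0 0 90;70 -105 -62 -110 0 0 90")

```text
time_s: 22.25
ee_pos: [484.0, -29.5, 281.7]
ee_rot: [1.0, 0.001, -0.0, -0.0]
ft_force: [0.4, 0.7, -0.7]
gripper_width: 0.799
```

```bash
cat > q.py <<'E'
from inc import *
applied((6,0,0),(0,0,0));applied((-105,-62,-110),(0,0,90))
st=robot.get_state();p=robot.snapshot('wrist');cv2.imwrite('pics/w5.png',p['image']);C=cloud(p,st)
def b(x0,x1,y0,y1,z0,z1): return C[(C[...,0]>x0)&(C[...,0]<x1)&(C[...,1]>y0)&(C[...,1]<y1)&(C[...,2]>z0)&(C[...,2]<z1)]
P=b(500,600,0,140,200,212);print('tab',len(P),P.min(0),P.max(0),np.median(P,0))
P=b(455,502,-60,0,112,150);
A=np.c_[2*P,np.ones(len(P))];s=np.linalg.lstsq(A,(P**2).sum(1),rcond=None)[0];print('sphere',len(P),s[:3],np.sqrt(s[3]+s[:3]@s[:3]),P.max(0),P.min(0))
P=b(555,590,80,270,150,160);
print('door front pts',len(P))
for y in range(100,255,25):
    q=P[(P[:,1]>y)&(P[:,1]<y+25)]; print(y+12,len(q),np.percentile(q[:,0],[1,5]).round(1) if len(q) else '')
E
python3 q.py
```

```text
cmd [546.3  75.4 172. ] meas [484.  -29.5 281.7] rot err deg 89.89 F [ 0.4  0.7 -0.7] grip 0.799 t 22.25 j [-0.2   0.14  1.66  0.    1.34  1.36]
cmd [484.3 -29.6 282. ] meas [484.  -29.5 281.7] rot err deg 0.12 F [ 0.4  0.7 -0.7] grip 0.799 t 22.25 j [-0.2   0.14  1.66  0.    1.34  1.36]
tab 1073 [540.0587662   81.27921698 200.05773249] [553.73685051 107.22279774 208.04824146] [546.7477688   92.94557692 205.92088943]
sphere 1277 [482.90106297 -30.41436894 125.79595496] 17.004118372494254 [501.99433583 -13.52758044 144.81012896] [466.35511139 -46.72926364 123.82483402]
door front pts 3589
112 759 [566.8 567.2]
137 756 [567.1 567.7]
162 797 [567.3 567.7]
187 718 [567.4 568.2]
212 1 [568.3 568.3]
237 0 
262 0
```

View pics/w5.png

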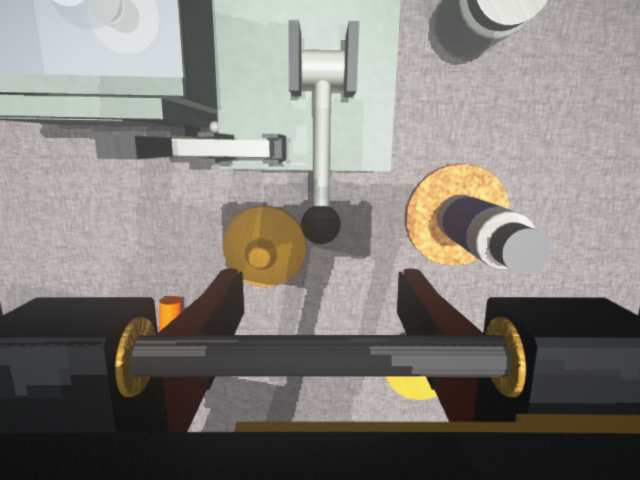

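The tab moved from y 39.9 to 93, so the bar is across by at least 53 mm. The ball is at (321,224), between the jaws. Descend and grip it.

Emit:
apply_moves(increments="70 -1.4 0.8 45 0 0 0;70 -1.4 0.8 90 0 0 0;70 -1.4 0.8 130 0 0 0;70 -1.4 0.8 160 0 0 0;70 -1.4 0.8 172 0 0 0;70 -1.4 0.8 175 0 0 0;70 -1.4 0.8 175 0 0 0;20 -1.4 0.8 175 0 0 0;20 -1.4 0.8 175 0 0 0;20 -1.4 0.8 175 0 0 0;20 -1.4 0.8 175 0 0 0;20 -1.4 0.8 175 0 0 0;20 -1.4 0.8 175 0 0 0;20 -1.4 0.8 175 0 0 0", grip_force=25)

```text
time_s: 23.7
ee_pos: [483.0, -29.7, 107.3]
ee_rot: [1.0, -0.0, 0.0, -0.001]
ft_force: [0.7, 5.2, 4.0]
gripper_width: 0.371
```

```bash
python3 -c "
from inc import *
applied((-1.4,.8,175),(0,0,0))
for f in np.linspace(.2,1.72,16):
    print(round(f,2),(130*(np.cos(.2)-np.cos(f))).round(1),(.01*130*(np.cos(.2)-np.cos(f))).round(1),(-130*(np.sin(f)-np.sin(.2))).round(1))"
```

```text
cmd [482.9 -30.4 107. ] meas [483.  -29.7 107.3] rot err deg 0.08 F [0.7 5.2 4. ] grip 0.371 t 23.7 j [-0.21  0.34  1.89  0.    0.91  1.36]
0.2 0.0 0.0 -0.0
0.3 3.3 0.0 -12.8
0.4 7.8 0.1 -25.1
0.5 13.6 0.1 -37.0
0.61 20.5 0.2 -48.1
0.71 28.5 0.3 -58.6
0.81 37.6 0.4 -68.2
0.91 47.6 0.5 -76.8
1.01 58.3 0.6 -84.3
1.11 69.8 0.7 -90.7
1.21 81.9 0.8 -96.0
1.31 94.5 0.9 -99.9
1.42 107.4 1.1 -102.6
1.52 120.5 1.2 -104.0
1.62 133.6 1.3 -104.0
1.72 146.7 1.5 -102.7
```

Emit:
apply_moves(increments="20 3.3 -0.6 -12.8 0 0 0;20 7.8 -0.6 -25.1 0 0 0;20 13.6 -0.5 -37 0 0 0;20 20.5 -0.4 -48.1 0 0 0;20 28.5 -0.3 -58.6 0 0 0;20 37.6 -0.2 -68.2 0 0 0;20 47.6 -0.1 -76.8 0 0 0;20 58.3 0 -84.3 0 0 0;20 69.8 0.1 -90.7 0 0 0;20 69.8 0.1 -90.7 0 0 0")

```text
time_s: 24.7
ee_pos: [554.2, -30.5, 198.7]
ee_rot: [1.0, 0.0, 0.001, 0.0]
ft_force: [-1.3, 2.5, 5.0]
gripper_width: 0.375
```

```bash
python3 -c "
from inc import *
applied((69.8,.1,-90.7),(0,0,0))
p=robot.snapshot('scene');cv2.imwrite('pics/s4.png',cv2.resize(p['image'][120:320,220:480],None,fx=3,fy=3,interpolation=cv2.INTER_CUBIC))"
```

```text
cmd [552.7 -30.5 197.7] meas [554.2 -30.5 198.7] rot err deg 0.09 F [-1.3  2.5  5. ] grip 0.375 t 24.7 j [-0.18  0.32  1.64  0.    1.18  1.39]
```

View pics/s4.png

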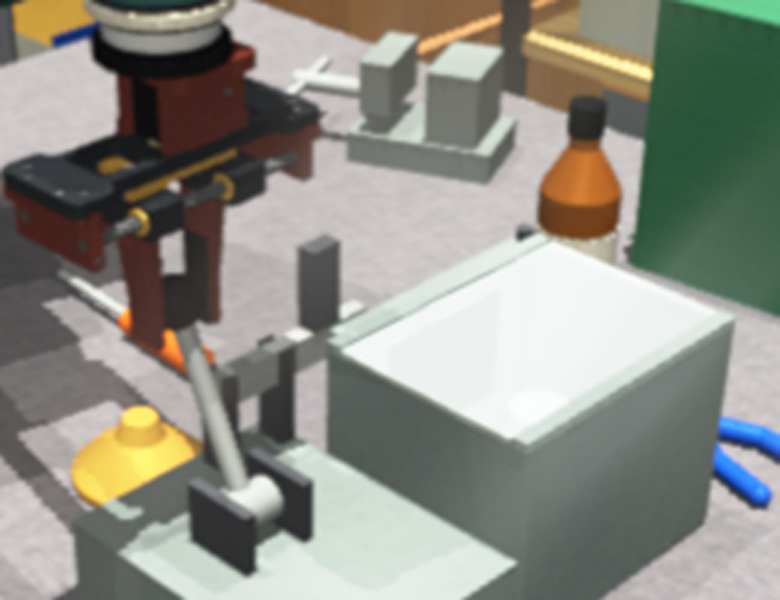

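The ball is held and the lever is about 1.1 rad above level. Continue to the stop.

Emit:
apply_moves(increments="20 12.1 0.1 -5.3 0 0 0;20 24.7 0.2 -9.2 0 0 0;20 37.6 0.4 -11.9 0 0 0;20 50.7 0.5 -13.3 0 0 0;20 63.8 0.6 -13.3 0 0 0;20 72 0.7 -12.5 0 0 0;20 77 0.8 -12 0 0 0;20 77 0.8 -12 0 0 0")

```text
time_s: 25.55
ee_pos: [627.4, -31.4, 210.3]
ee_rot: [1.0, 0.0, -0.002, 0.0]
ft_force: [-8.0, 1.4, 13.0]
gripper_width: 0.377
```

It's at the stop (−8 N, ball x at 627). Release, rise, retreat clear, and check.

Emit:
apply_moves(increments="70 -2 0 2 0 0 0;70 -2 0 2 0 0 0;70 -2 0 2 0 0 0;70 -2 0 2 0 0 0;70 -2 0 2 0 0 0;70 -2 0 -20 0 0 0;70 -2 0 -50 0 0 0;70 -2 0 -90 0 0 0;70 -30 20 -110 0 0 0;70 -70 60 -110 0 0 0;70 -110 100 -110 0 0 0;70 -145 135 -110 0 0 0;70 -180 170 -110 0 0 0;70 -215 205 -110 0 0 0;70 -250 240 -110 0 0 0;70 -270 280 -110 0 0 0;70 -270 320 -110 0 0 0;70 -270 320 -110 0 0 0;70 -270 320 -110 0 0 0")

```text
time_s: 27.45
ee_pos: [359.4, -352.0, 319.5]
ee_rot: [1.0, -0.001, -0.0, -0.0]
ft_force: [-1.0, -0.4, -0.2]
gripper_width: 0.797
```

```bash
cat > z.py <<'E'
from inc import *
s=robot.get_state();print(s['ee_pos'],s['ft_force'],s['time_s'])
for n in ('top','scene'):
    p=robot.snapshot(n);C=cloud(p);cv2.imwrite(f'pics/{n}9.png',p['image'])
    def b(x0,x1,y0,y1,z0,z1): return C[(C[...,0]>x0)&(C[...,0]<x1)&(C[...,1]>y0)&(C[...,1]<y1)&(C[...,2]>z0)&(C[...,2]<z1)]
    P=b(590,670,-60,0,212,260);print(n,'ball',len(P),P.mean(0),P.max(0))
    if len(P)>20:
        A=np.c_[2*P,np.ones(len(P))];q=np.linalg.lstsq(A,(P**2).sum(1),rcond=None)[0];print('sphere',q[:3],np.sqrt(q[3]+q[:3]@q[:3]))
    P=b(500,600,0,140,200,212);print('tab',np.median(P,0))
    P=b(430,510,-230,-150,150,166);print('can cap',len(P),P.mean(0) if len(P) else '',cv2.minEnclosingCircle(P[:,:2].astype(np.float32))[0] if len(P) else '')
    P=b(535,620,80,270,150,168)
    print('door',[(y,np.percentile(P[(P[:,1]>y)&(P[:,1]<y+25)][:,0],[1,5]).round(1)) for y in range(90,265,50)])
E
python3 z.py
```

```text
[ 359.36096389 -351.96893678  319.50991008] [-1.00607525 -0.4240003  -0.20900925] 27.45
top ball 251 [624.96735891 -30.57836913 241.01541629] [643.11670495 -15.46725879 250.30965578]
sphere [626.90281924 -31.5062081  231.71329686] 15.835210801522573
tab [546.74501415  95.20877874 206.4870548 ]
can cap 274 [ 468.79390105 -188.20189491  158.99135149] (469.1330261230469, -189.07765197753906)
door [(90, array([540.2, 567.1])), (140, array([568.1, 570.1])), (190, array([568.7, 570.8])), (240, array([569.7, 571.4]))]
scene ball 338 [634.0118083  -36.73751706 234.38904197] [645.79493874 -17.57228739 247.38537159]
sphere [627.97348055 -31.05421288 229.58834095] 15.929694214203113
tab [550.27583995  94.66161007 205.06712519]
can cap 284 [ 471.71096026 -191.13771507  156.83956567] (469.17510986328125, -189.0655975341797)
door [(90, array([551.5, 552.2])), (140, array([567.7, 568.9])), (190, array([568. , 570.6])), (240, array([568. , 570.9]))]
```

View pics/scene9.png

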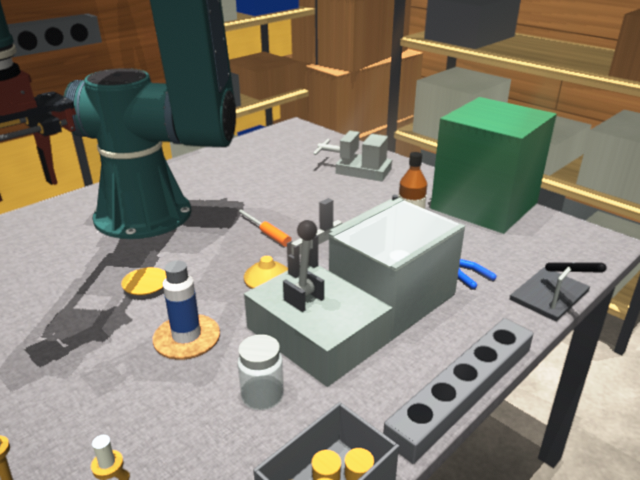

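View pics/top9.png

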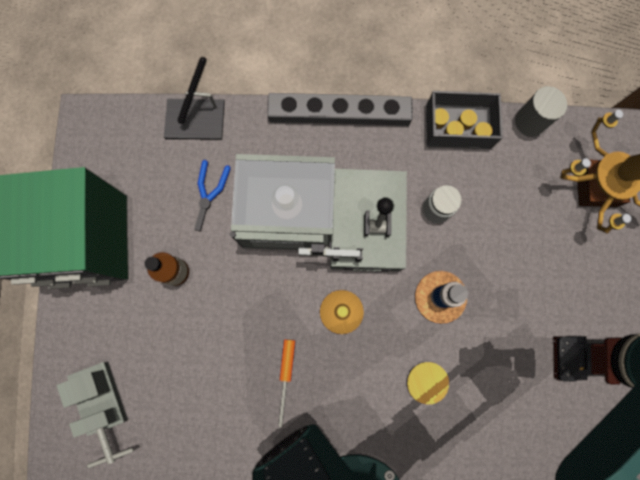

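Both views agree: the can is on the mat at (448,296), the door is flush, the bar is across at (330,252), and the lever is upright with its ball at (386,206). Bottle, jar and canopy are unmoved.

```bash
python3 -c "
from bench import robot
print(robot.hand_in(), robot.get_state()['time_s'])"
```

```text
the job is handed in; nothing more can be done
the job is handed in; nothing more can be done
```

I finished all four steps in order and handed the job in at about 27.5 s of the 72 s allowed. The hand-in gave no verdict. I moved the can to the cork mat, pushed the door shut, pushed the lock bar across and swung the lever over. Then I let go and pulled the arm clear.

My last checks, from the top and scene cameras:
- **Can:** upright, about 1–2 mm from the mat's centre.
- **Door:** its front edge runs parallel to the station to within about 0.01 rad. It held against a 13 N push. I did not see the click itself; I judged it seated from the force and the geometry.
- **Lock bar:** it hit its stop at about 16 N, and the tab moved about 53–55 mm from its starting point.
- **Lever:** the ball is at x ≈ 627 mm, which matches the end stop at 1.5 rad, and it stayed there after release.
- **Canopy, bottle and jar:** they look unmoved in the pictures; I did not re-measure them.

No check failed. At the door's free edge the final camera readings were mixed up with the bar standing in front of it. My reading of the door there comes from the view just before the lever move.

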